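# Make the laser safe, then set the collimator collar and hold it

## Robot

A 6-joint arm with a two-finger parallel gripper is mounted at the origin on the work surface. World frame = base frame: x ahead of the robot, y to its left, z up, the work surface at z = 0. Lengths are in mm, angles in rad, forces in N, time in s.
With the tool pointing down it reaches from about 350 to 975 mm from the base axis. Payload 4.9 kg.
Tool frame: the origin (TCP) lies at the very end of the fingers, on their centre line; the grasp point (between the pads) lies 19 mm behind it; z points along the fingers, y is the direction in which the jaws open and shut (so a half turn about z gives the same grasp; the last joint's range is limited). The gripper opens to 85 mm and grips with 20 to 120 N. Pads are 22 mm wide; open, the fingers measure 114 mm over their backs; the gripper's body (76 mm by 85 mm) begins 54 mm behind the grasp point. The pads swing forward as they close: fully open they stand 13 mm farther back than shut.
Start: joints at [1.123, 0.053, 1.613, -0, 1.476, -0.119], TCP at [201.806, 591.503, 231.304] pointing down, gripper open.
Joint ranges: [-3.01, 3.01], [-1.01, 2.22], [0.06, 2.58], [-1.02, 4.17], [0.09, 2.62], [-3.14, 3.14]. Speed limits (rad/s): [2.57, 2.57, 3.14, 3.14, 3.14, 3.14].

## Interface

Orientations are given as a 3x3 rotation matrix whose columns are the frame's x, y, z axes.
In Python, from station import robot gives the robot as it stands.
- The arm moves only by the shell command python3 -m pendant 'ROWS' [FORCE]. ROWS is JSON, a list of rows, each an object with "slide": the shift along the tool's x, y, z in mm, a list of three; "rotation": the turn, a rotation vector about the tool's x, y, z in rad, a list of three; "gripper": the opening, from -1 (shut) to 1 (fully open). A call has 1 to 10 rows; each row is the pose to reach, as a shift and turn from the pose commanded when the call began, along the tool's axes at that moment; what a row does not reach only later rows make up. A row lasts 1/8 s, in which the tool goes at most 62.5 mm and 10.7 degrees, less where a joint would pass 70% of its speed; a pose out of reach is approached as far as the arm can. A call with a gripper value outside its range is refused whole. The fingers move at their own pace and stop on an object; FORCE is the grip in N (left out, the last holds). Time passes only in rows, so rows that repeat a pose let the fingers close. It gives the time, the measured TCP pose, the force and the opening at its end, in the units of the state.
- robot.get_state(): the state, without advancing time (a new reading comes with each control period).
- robot.read_camera(name): name is "scene" or "top"; returns the picture (400x640x3 uint8, red, green, blue); there is no depth.
- robot.camera_model(name): a dict with "mtx" (3x3 intrinsics, pixels), "k1" (the pictures are not rectified: a ray, as slopes to the right and down, at radius r is drawn at 1 + k1 r^2 times it, then the intrinsics apply), "R" (3x3) and "t" (3): a world point X has camera coordinates R X + t. Camera axes: x right, y down, z forward; pixel columns grow to the right and rows downward; lengths in mm; the calibration is good to about 2 mm. A picture is of the moment at which its call begins. camera_model takes no time and is no camera call.
- robot.finish_job(): hands the job in, once; it reports no verdict.
The state is a dict: "t": time; "q": joint angles; "joint_vel": joint speeds; "joint_efforts": joint torques, N m; "tool_pos": TCP position; "tcp_rot": TCP orientation; "force": force on the tool from outside, world axes, zero at the start; "wrist_torque": the same for the moment, N m; "opening": finger opening in mm.
Only numpy, scipy, OpenCV 4.12 (cv2) and the standard library are available. Lean on these libraries where they do the work, as an engineer would, in place of code of your own. Each camera call takes 0.05 s, during which the arm holds its last target.

## Task

Take the interlock key out of its rest, push it fully home into the lock barrel on the white interlock box, turn it clockwise a quarter turn to its stop and leave it there, so that the laser is safe to work on. Then screw the knurled collar of the fibre collimator clockwise until it bottoms out on its seat, and back it off a quarter turn. Finish while still gripping the collar, holding it still at that setting for a colleague to lock it, and leave the things lying around undisturbed.

Things in the scene. Friction and masses are not known exactly. Their poses are not given: they have to be found in the camera images.
- key_grip (a point): centre of the black handle plate of the loose interlock key (70 g), which starts upright, blade down, in the key rest. Plate 34 mm wide (key x), 12 thick (y), 40 tall (z): grasp from above across the 12 mm. Below: steel shoulder 32 x 18 mm, from 20 to 24 mm below this point, then a blade 20 (x) by 8 (y) mm, ending 54 mm below, its last 10 mm tapered to 13 x 3. Half a turn about z is the same
- key_tip (a point): centre of the lower end of the key's blade, 54 mm below key_grip; axes as the key
- key_rest: fixed grey block, 80 x 56 x 38 mm (x, y, z), origin at the centre of its underside. In the middle of its top is a slot 24 x 12 mm, 34 mm deep, in which the key's blade stands with its shoulder on the block's top; the key is lifted straight up to come out (30 mm of blade)
- lock: fixed interlock box, white, 110 x 100 mm (x, y), 40 mm tall, origin at the centre of its underside; on its top stands a fixed dark sleeve, 54 mm across and 28 mm tall, around the steel lock barrel, whose top is 74 mm above the table
- slot (a point): centre of the mouth of the key slot in the top face of the steel lock barrel (43 mm across, axis vertical through this point), 74 mm above the table. Slot 23 mm long (this point's x), 11 mm wide (y), 34 mm deep; the frame turns with the barrel. With the key fully home its shoulder rests on the barrel: key_tip is 30 mm below this point, key_grip 24 mm above
- barrel (a joint): angle of the lock barrel, rad: it starts between 0 and 0.25, grows as the barrel is turned clockwise seen from above, and has a stop at 1.571 (the safe position). Light friction of 0.04 N m, stays where it is left; the key has about 0.16 rad of play in the slot, so the hand turns that much further than the barrel
- port: fixed fibre collimator standing upright: aluminium base plate 90 x 90 x 12 mm, origin at the centre of its underside; a dark tube, at most 37 mm across above 28 mm, rises to the seat 60 mm above the table, on which the collar bottoms. A short white line on the plate's -x side is where the collar's index mark points when bottomed
- collar: knurled aluminium collar on the collimator's thread: 40 mm across (42 over the knurls, which are not felt), 32 mm tall, axis vertical; origin at its centre, half-way up (76 mm above the table when bottomed); it turns with the collar. The tube below is narrower, so fingers may reach up to 20 mm below the collar's lower edge. The top has a dark lens and a short black index mark on its own -x side
- collar_turn (a joint): angle of the collar from bottomed, rad: 0 is bottomed out (hard stop), it grows as it is unscrewed, counter-clockwise seen from above; a quarter turn is 1.571. Right-hand thread, 4 mm rise per turn, already engaged: it starts at 2.0 to 3.8 rad. Thread friction 0.06 N m; it stays where it is left, so it can be regripped
- oil_bottle: bystander: small amber glass bottle, 32 mm across, 62 mm tall, origin at its underside
- objective: bystander: microscope objective standing on its mount, 30 mm across, 45 mm tall, origin at its underside
- dish: bystander: small glass dish, 60 mm across, 14 mm tall, origin at its underside
- slide_box: bystander: grey box for slides, 85 x 100 x 36 mm, origin at its underside

How it is judged:
By the outcome, as a careful person would: the job done as asked, in the order asked, and still so for the second after the job is handed in, while the arm keeps its last pose, push and grip.
It also fails if it takes over 72 s, if anything falls off the work surface, if the arm or the gripper's body presses on something with over 40 N, if the wrist force passes 120 N, or if a joint passes its speed limit or range.

## Working session

There is one attempt and no reset: what is moved stays moved. The work goes in short steps, Python scripts to look and compute and a shell command to move; the robot and the scene stay as the last step left them, time stands still between calls to the robot, and variables do not carry over. Pictures are saved under pics/ and viewed, and the job is handed in when it is done.

```bash
ls; mkdir -p pics; python3 - <<'E'
from station import robot
import cv2
for n in("scene","top"):
    im=robot.read_camera(n); cv2.imwrite(f"pics/{n}0.png",im[:,:,::-1])
    print(n,robot.camera_model(n))
s=robot.get_state();print(s)
E
```

```text
pics
scene {'mtx': array([[428.59735439,   0.        , 321.10810368],
       [  0.        , 428.59735439, 200.4679281 ],
       [  0.        ,   0.        ,   1.        ]]), 'k1': 0.004418224937370768, 'R': array([[ 0.74075565,  0.67170058,  0.00997007],
       [ 0.55757429, -0.60648307, -0.56682378],
       [-0.37468918,  0.42543697, -0.82377873]]), 't': array([-382.58644959, -362.41787763, 1294.84708678])}
top {'mtx': array([[465.64342181,   0.        , 314.43518704],
       [  0.        , 465.64342181, 203.20732818],
       [  0.        ,   0.        ,   1.        ]]), 'k1': 0.00046669746527033205, 'R': array([[-0.00368221, -0.99990929, -0.01295611],
       [-0.98054359,  0.00615318, -0.19620502],
       [ 0.19626694,  0.01198157, -0.9804773 ]]), 't': array([ -69.87276759,  621.33485051, 1103.58155636])}
{'t': 0.1, 'q': array([ 1.12298046e+00,  5.33208372e-02,  1.61417623e+00,  3.55429454e-05,
        1.47601467e+00, -1.19002962e-01]), 'joint_vel': array([-0.00025955, -0.00256294, -0.00419675, -0.00015187, -0.00110216,
       -0.00071328]), 'joint_efforts': array([-8.56994266e-04, -3.94904423e+01, -3.71361959e+01, -1.66577938e-04,
        3.95604133e-03,  1.72956870e-06]), 'tool_pos': array([201.56605264, 590.99726991, 230.15569606]), 'tcp_rot': array([[-9.46425137e-01,  3.22922150e-01, -8.62852709e-04],
       [ 3.22923196e-01,  9.46423621e-01, -1.71452993e-03],
       [ 2.62964494e-04, -1.90130937e-03, -9.99998158e-01]]), 'force': array([ 0.17824651, -0.13611938,  0.21910254]), 'wrist_torque': array([-0.00743819,  0.00772694,  0.00137585]), 'opening': 85.74669486087967}
```

View pics/scene0.png

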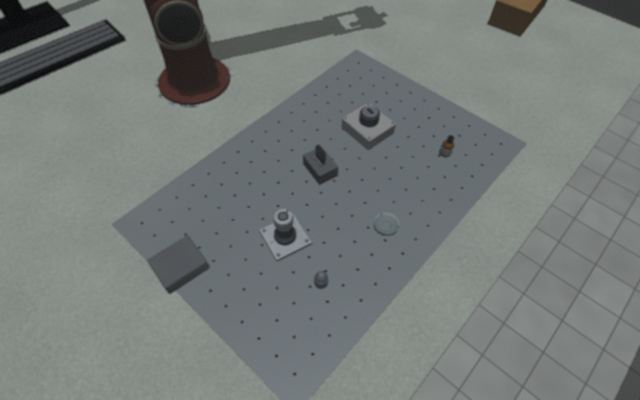

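View pics/top0.png

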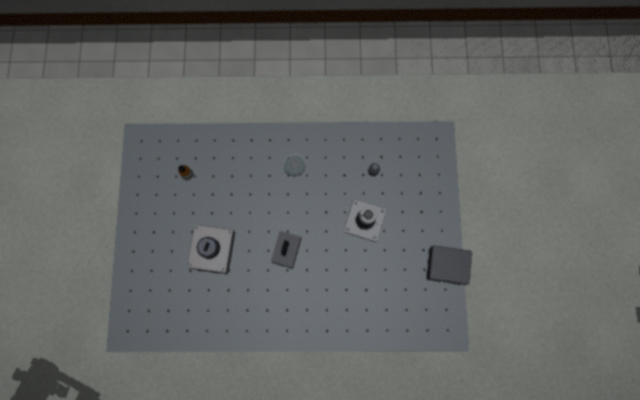

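The scene view shows the lock box at about (368,123), the rest and key at (320,162), the collimator at (285,235), the slide box at (178,263), the bottle at (448,146), the dish at (387,224) and the objective at (321,279). The top view shows the lock at (208,248), the key at (286,248), the collimator at (366,218) and the slide box at (450,265). Next I'll zoom in.

```bash
cat > h.py <<'E'
import numpy as np, cv2
from station import robot
def crop(im,x0,y0,w,h,s,name):
    c=im[y0:y0+h,x0:x0+w,::-1].astype(float)
    c=(c-c.min())/(c.max()-c.min())*255
    c=cv2.resize(c.astype(np.uint8),None,fx=s,fy=s,interpolation=cv2.INTER_CUBIC)
    return c
def ray(cam,u,v):
    m=robot.camera_model(cam);K=m["mtx"];R=m["R"];t=m["t"];k=m["k1"]
    p=cv2.undistortPoints(np.array([[[u,v]]],float),K,np.array([k,0,0,0.]))[0,0]
    d=R.T@np.array([p[0],p[1],1.]);d/=np.linalg.norm(d)
    return -R.T@t,d
def plane(cam,u,v,z):
    o,d=ray(cam,u,v);return o+d*(z-o[2])/d[2]
def tri(u1,v1,u2,v2):
    o1,d1=ray("scene",u1,v1);o2,d2=ray("top",u2,v2)
    A=np.stack([d1,-d2],1);s=np.linalg.lstsq(A,o2-o1,rcond=None)[0]
    a=o1+d1*s[0];b=o2+d2*s[1];return (a+b)/2,np.linalg.norm(a-b)
def proj(cam,X):
    m=robot.camera_model(cam);return cv2.projectPoints(np.array([X],float),cv2.Rodrigues(m["R"])[0],m["t"],m["mtx"],np.array([m["k1"],0,0,0.]))[0][0,0]
E
python3 - <<'E'
from h import *
t=cv2.imread("pics/top0.png")[:,:,::-1];s=cv2.imread("pics/scene0.png")[:,:,::-1]
a=[crop(t,180,218,64,64,6,''),crop(t,256,218,64,64,6,''),crop(t,336,190,64,64,6,'')]
b=[crop(s,336,90,64,64,6,''),crop(s,288,132,64,64,6,''),crop(s,253,200,64,64,6,'')]
cv2.imwrite("pics/zt0.png",cv2.resize(np.hstack(a),(798,266)) if 0 else np.vstack([np.hstack(a),np.hstack(b)])[:, :][::1,::1] if 0 else cv2.resize(np.vstack([np.hstack(a),np.hstack(b)]),(798,532),interpolation=cv2.INTER_AREA))
E
```

```text
(no output)
```

View pics/zt0.png

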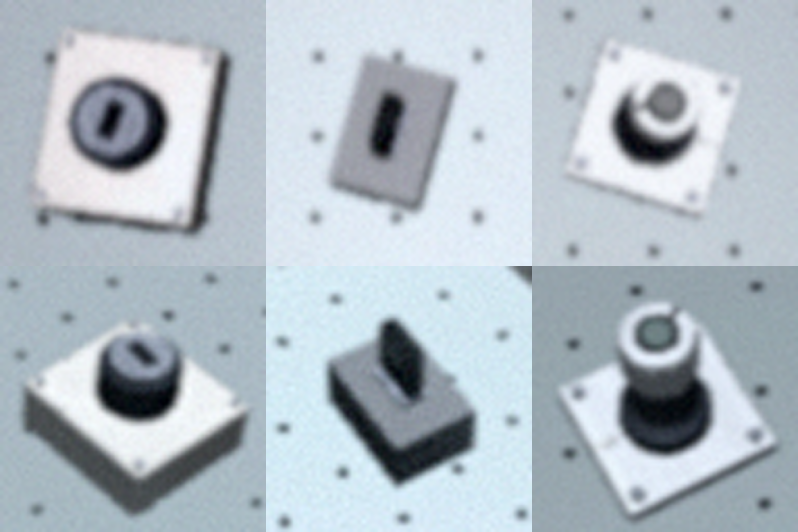

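The zooms are clear. In the mosaic, the slot is at about (111,118) top and (146,352) scene. The key plate is at (385,125) top and (400,360) scene. The collar top is at (666,103) top and (657,333) scene, with its index mark at about (675,312) in scene. I'll measure these with masks.

```bash
python3 - <<'E'
from h import *
acc={}
for n in("scene","top"):
    acc[n]=np.mean([robot.read_camera(n).astype(float) for _ in range(4)],0)
    np.save(f"avg_{n}.npy",acc[n])
t,s=acc["top"].mean(2),acc["scene"].mean(2)
np.set_printoptions(linewidth=250)
print(t[236:262,190:224:1].astype(int))
print(t[232:266,274:302].astype(int))
E
```

```text
[[101 100 102 113 119 122 122 122 122 122 122 119 115 110 105  99  94  91  92  94 100 106 113 118 122 124 125 126 125 126 126 127 127 126]
 [102 100 104 115 121 121 122 122 122 121 115 108  98  88  83  76  69  66  64  66  70  79  90 102 111 118 124 126 126 125 125 127 127 126]
 [102 101 107 117 121 123 121 123 120 115 103  86  74  72  73  73  69  65  60  59  57  57  64  75  89 103 116 122 124 125 125 126 126 127]
 [100 103 109 118 122 122 122 121 116 103  84  69  68  74  81  84  83  79  75  75  69  63  55  54  62  78  97 111 119 124 125 126 126 127]
 [102 103 110 117 122 123 122 118 106  87  72  70  77  83  89  89  87  84  84  85  84  79  69  57  48  52  68  87 106 120 125 126 127 127]
 [100 102 112 119 122 121 121 112  92  74  73  81  86  87  89  85  79  77  81  85  87  87  82  70  52  41  42  60  88 113 122 126 127 128]
 [100 102 112 120 121 122 117 101  80  71  80  88  88  89  86  77  62  57  65  75  84  89  88  79  60  43  36  41  69 100 120 127 127 128]
 [100 105 115 120 122 120 112  90  71  77  87  90  89  89  82  66  45  37  43  61  79  89  90  86  70  50  36  36  52  85 113 1
[... 5725 characters left out ...]
 111 112]
 [ 78  79  79  80  80  80  80  80  79  79  80  80  80  81  81  81  81  80  78  72  65  80 101 110 111 111 112 111]
 [ 72  76  76  78  79  79  79  80  79  80  80  79  81  80  80  81  81  79  77  71  70  90 106 111 112 111 111 111]
 [ 67  68  70  73  73  76  76  79  80  79  80  80  80  80  80  80  80  79  76  68  74  96 108 111 111 111 112 111]
 [ 77  69  66  66  66  68  69  73  75  77  77  78  80  80  80  80  80  79  75  69  81 101 109 111 111 112 111 110]
 [ 96  87  81  76  68  65  63  65  67  70  73  76  76  78  78  80  80  78  72  70  87 103 110 111 111 111 111 112]
 [107 103 101  96  87  82  76  68  65  65  69  70  70  71  74  77  77  75  68  71  92 106 111 111 110 111 111 111]]
```

```bash
cat > m.py <<'E'
from h import *
def blob(im,roi,thr,seed,dark=True,f=8):
    x0,y0,x1,y1=roi;g=cv2.GaussianBlur(im[y0:y1,x0:x1],(0,0),0.5)
    g=cv2.resize(g,None,fx=f,fy=f,interpolation=cv2.INTER_CUBIC)
    m=((g<thr) if dark else (g>thr)).astype(np.uint8)
    n,l=cv2.connectedComponents(m)
    sx,sy=int((seed[0]-x0+.5)*f),int((seed[1]-y0+.5)*f)
    k=l[sy,sx]; assert k>0,g[sy,sx]
    m=(l==k).astype(np.uint8);c=max(cv2.findContours(m,cv2.RETR_EXTERNAL,cv2.CHAIN_APPROX_NONE)[0],key=cv2.contourArea)
    return c[:,0,:].astype(float)/f+np.array([x0,y0])-.5+.5/f
def cen(c):
    M=cv2.moments(c.astype(np.float32));return M['m10']/M['m00'],M['m01']/M['m00']
def rect(cam,c,z):
    p=np.array([plane(cam,u,v,z)[:2] for u,v in c]).astype(np.float32)
    return cv2.minAreaRect(p),p
def ori(p):
    M=cv2.moments(p);return .5*np.arctan2(2*M['mu11'],M['mu20']-M['mu02'])
E
python3 - <<'E'
from m import *
np.set_printoptions(precision=2,suppress=True)
t,s=np.load("avg_top.npy").mean(2),np.load("avg_scene.npy").mean(2)
# slot
for st in(0,):
    a=blob(t,(190,232,226,262),57,(206,247)); 
print("slot top cen",cen(a),"area px",cv2.contourArea(a.astype(np.float32)))
x0,y0=336,90
sx,sy=336+146/4.156,90+(352-266)/4.156
np.set_printoptions(linewidth=220)
print(s[100:122,357:384].astype(int))
print(s[200:230,270:297].astype(int))
print(t[200:228,355:380].astype(int))
E
```

```text
slot top cen (206.1566446738089, 246.35174962982316) area px 29.8984375
[[108 108 107 108 107 108 107 108 108 107 107 107 107 107 108 108 107 105 100  97 101 106 108 108 107 108 108]
 [107 108 108 108 108 108 107 107 107 108 106 106 107 108 108 108 107 101  88  79  88 102 108 107 108 107 108]
 [107 107 107 107 108 107 107 107 108 108 107 106 106 108 107 107 107 103  90  81  89 102 107 107 108 107 108]
 [107 108 108 108 107 107 107 109 111 109 105 103 107 112 110 108 108 107 102 100 103 107 108 109 108 108 107]
 [107 107 107 107 107 108 111 116 120 116 107 103 112 118 115 110 107 107 108 108 107 108 108 108 107 107 108]
 [107 108 107 109 110 114 117 121 122 121 115 112 114 118 116 112 108 108 108 107 108 108 108 108 107 107 107]
 [107 107 109 113 118 119 117 113 111 111 110 108 107 108 109 110 108 105 105 105 107 107 107 108 106 107 108]
 [108 111 116 123 121 114 104 100 100 100  97  94  95  98 102 105 104 101  98  99 103 106 108 108 107 107 108]
 [115 120 125 123 113 100  95  98  96  90  81  74  74  84  96 101 101 101  96  94  95 102 106 108 107 108 108]
 [125 128 126 113  94  87  94
[... 6930 characters left out ...]
  30  43  60  80  97 108 115 118 119 118 115 109  98  83  73  90 116 126 128 128]
 [ 93  57  28  19  19  21  30  40  52  68  82  94 100 102 101  93  82  68  58  66  91 113 124 127 129]
 [107  73  37  22  19  17  21  26  34  44  55  65  70  70  68  62  54  43  49  73  98 112 120 124 127]
 [116  89  53  26  19  17  16  21  20  27  34  40  40  40  38  37  35  40  59  87 109 117 120 123 125]
 [123 106  72  39  22  19  18  18  18  19  20  22  24  23  26  28  35  53  77 105 120 124 125 126 124]
 [126 116  93  63  36  22  19  16  19  18  18  17  18  23  27  35  51  74  99 117 126 128 128 128 126]
 [128 124 112  89  63  41  29  24  24  22  21  22  25  31  41  55  74  98 116 125 128 129 129 129 127]]
```

```bash
python3 - <<'E'
from m import *
np.set_printoptions(precision=2,suppress=True,linewidth=200)
t,s=np.load("avg_top.npy").mean(2),np.load("avg_scene.npy").mean(2)
for z,n in((74,'slot'),):
    a=blob(t,(190,232,226,262),58,(206,247)); b=blob(s,(350,98,390,125),77,(370,111))
    print(n,"tri",tri(*cen(b),*cen(a)),"pl",plane("top",*cen(a),z),plane("scene",*cen(b),z))
    for cam,c in(("top",a),("scene",b)):
        r,p=rect(cam,c,z);print(r,"ori",ori(p))
# barrel sleeve outer? box top face
a=blob(t,(180,215,245,280),97,(195,240),False);b=blob(s,(335,90,402,155),118,(355,122),False)
for cam,c in(("top",a),("scene",b)):
    r,p=rect(cam,c,40);print("box",r)
# lens
a=blob(t,(350,192,384,232),95,(368,214));b=blob(s,(265,200,300,235),110,(282,216))
print("lens",tri(*cen(b),*cen(a)),len(a),"pl85",plane("top",*cen(a),100),plane("scene",*cen(b),100))
print([rect(c_,c,100)[0] for c_,c in(("top",a),("scene",b))])
# plate
a=blob(t,(336,190,400,254),119,(350,210),False);b=blob(s,(253,200,317,264),127,(270,240),False)
for cam,c in(("top",a),("scene",b)):
    print("plate",rect(cam,c,12)[0])
# rest
x=t[225:275,265:310]
m=((t>74)&(t<90))
a=blob(t,(262,225,310,275),96,(278,240));print("rest",rect("top",a,38)[0])
b=blob(s,(290,135,350,195),0 or 60,(320,160));print("key scene blob",b.min(0),b.max(0))
print(s[140:178,305:340].astype(int))
E
```

```text
slot tri (array([513.27, 191.16,  75.4 ]), np.float64(1.3828567896174053)) pl [512.94 190.97  74.  ] [512.82 193.04  74.  ]
((512.8884887695312, 190.82879638671875), (10.16917896270752, 21.294767379760742), 71.18936157226562) ori -0.3261085781082856
((512.6350708007812, 193.09957885742188), (10.84021282196045, 21.790245056152344), 74.9422607421875) ori -0.2955539052722034
box ((516.0276489257812, 185.82200622558594), (170.31024169921875, 163.01670837402344), 89.76154327392578)Traceback (most recent call last):
  File "<stdin>", line 12, in <module>
  File "m.py", line 14, in rect
    p=np.array([plane(cam,u,v,z)[:2] for u,v in c]).astype(np.float32)
                ~~~~~^^^^^^^^^^^
  File "h.py", line 14, in plane
    o,d=ray(cam,u,v);return o+d*(z-o[2])/d[2]
        ~~~^^^^^^^^^
  File "h.py", line 9, in ray
    m=robot.camera_model(cam);K=m["mtx"];R=m["R"];t=m["t"];k=m["k1"]
ValueError: time passes only in moves, steps and waits
```

```bash
sed -i 's/^def crop/_c={}\ndef cm(n):\n    if n not in _c:_c[n]=robot.camera_model(n)\n    return _c[n]\ndef crop/; s/m=robot.camera_model(cam)/m=cm(cam)/' h.py; python3 - <<'E'
from m import *
np.set_printoptions(precision=2,suppress=True,linewidth=200)
t,s=np.load("avg_top.npy").mean(2),np.load("avg_scene.npy").mean(2)
a=blob(t,(180,215,245,280),114,(195,240),False);b=blob(s,(335,90,402,155),119,(355,122),False)
for cam,c in(("top",a),("scene",b)):
    r,p=rect(cam,c,40);print("box",r)
a=blob(t,(350,192,384,232),95,(368,214));b=blob(s,(265,200,300,235),110,(282,216))
print("lens",tri(*cen(b),*cen(a)),"pl",plane("top",*cen(a),100),plane("scene",*cen(b),100))
print([rect(c_,c,100)[0] for c_,c in(("top",a),("scene",b))])
a=blob(t,(336,190,400,254),119,(350,210),False);b=blob(s,(253,200,317,264),127,(270,240),False)
for cam,c in(("top",a),("scene",b)):
    print("plate",rect(cam,c,12)[0])
a=blob(t,(262,225,310,275),96,(278,240));print("rest",rect("top",a,38)[0])
print(s[140:186,304:340].astype(int))
E
```

```text
box ((513.1167602539062, 190.6833038330078), (93.01812744140625, 103.48267364501953), 82.13858032226562)
box ((512.9596557617188, 192.40814208984375), (95.73951721191406, 106.26412963867188), 82.467041015625)
lens (array([ 574.92, -194.29,   78.01]), np.float64(1.682318384421444)) pl [ 570.85 -192.85  100.  ] [ 586.46 -202.55  100.  ]
[((571.367431640625, -193.317626953125), (47.074989318847656, 46.7625732421875), 17.810081481933594), ((588.548095703125, -205.83551025390625), (76.6475830078125, 87.049560546875), 42.59602355957031)]Traceback (most recent call last):
  File "<stdin>", line 10, in <module>
  File "m.py", line 8, in blob
    k=l[sy,sx]; assert k>0,g[sy,sx]
                       ^^^
AssertionError: 108.51251490959872
```

```bash
python3 - <<'E'
from m import *
np.set_printoptions(precision=2,suppress=True,linewidth=220)
t,s=np.load("avg_top.npy").mean(2),np.load("avg_scene.npy").mean(2)
for th in((86,96),(82,92),(78,85)):
    a=blob(t,(350,192,384,232),th[0],(368,214));b=blob(s,(265,200,300,235),th[1],(282,216))
    X,e=tri(*cen(b),*cen(a))
    print("lens",X,e,[rect(c_,c,X[2])[0] for c_,c in(("top",a),("scene",b))])
b=blob(s,(253,200,317,264),124,(270,236),False)
a=blob(t,(336,190,400,254),117,(350,212),False)
for cam,c in(("top",a),("scene",b)):
    print("plate",rect(cam,c,12)[0])
a=blob(t,(262,225,310,275),93,(278,240));print("rest",rect("top",a,38)[0])
print(s[140:186,304:340].astype(int))
print("line", s[236:248,258:272].astype(int))
E
```

```text
lens [ 586.4  -201.22   95.11] 1.2686146801834512 [((585.8981323242188, -202.26031494140625), (20.533227920532227, 21.142078399658203), 48.920692443847656), ((586.7770385742188, -200.93638610839844), (21.388826370239258, 21.15826416015625), 48.04914474487305)]
lens [ 586.39 -201.25   95.01] 1.2511610632872803 [((585.8822021484375, -202.1795196533203), (19.72357177734375, 20.145349502563477), 50.8173828125), ((586.7547607421875, -200.8977508544922), (20.721637725830078, 20.510814666748047), 45.831119537353516)]Traceback (most recent call last):
  File "<stdin>", line 5, in <module>
  File "m.py", line 8, in blob
    k=l[sy,sx]; assert k>0,g[sy,sx]
                       ^^^
AssertionError: 90.69736619184658
```

```bash
python3 - <<'E'
from m import *
np.set_printoptions(precision=2,suppress=True,linewidth=220)
t,s=np.load("avg_top.npy").mean(2),np.load("avg_scene.npy").mean(2)
b=blob(s,(253,200,317,264),124,(270,236),False)
print("plate s",rect("scene",b,12)[0])
try:
    a=blob(t,(336,190,400,254),117,(352,212),False);print("plate t",rect("top",a,12)[0])
except AssertionError as e:print(e)
try:
    a=blob(t,(262,225,310,275),93,(280,240));print("rest",rect("top",a,38)[0])
except AssertionError as e:print(e)
print(s[140:186,304:340].astype(int))
print("line", s[236:248,258:272].astype(int))
E
```

```text
plate s ((586.2740478515625, -200.62472534179688), (88.83038330078125, 88.54252624511719), 72.28164672851562)
plate t ((587.2599487304688, -203.18246459960938), (87.96178436279297, 86.96223449707031), 72.09146118164062)
rest ((506.73809814453125, -1.1607170104980469), (60.148067474365234, 99.92050170898438), 74.18126678466797)
[[ 81  86  99 ... 107 107 107]
 [ 99 100 105 ... 107 107 107]
 [108 108 107 ... 107 107 107]
 ...
 [107 103 100 ... 108 108 109]
 [108 108 109 ... 108 108 108]
 [107 108 108 ... 108 108 108]]
line [[109 110 106  99 102 122 140 146 146 144 144 143 144 144]
 [110 110 108 103  99 110 131 144 147 145 144 143 144 144]
 [109 109 109 108 101 103 122 139 146 147 145 144 143 145]
 [108 110 110 110 105 103 112 131 143 145 146 144 144 144]
 [110 109 109 109 108 102 104 118 136 145 146 145 143 141]
 [110 109 110 109 109 106 103 110 127 141 146 145 141 134]
 [110 110 109 109 110 109 105 102 114 132 142 141 137 131]
 [110 108 106 101 100 104 106 102 102 119 135 140 135 134]
 [110 107  96  80  78  92 104 104  99 109 129 141 142 142]
 [110 107  95  76  74  91 106 108 102 102 120 139 145 146]
 [110 109 104  94  94 102 110 109 105 101 111 130 143 147]
 [109 110 109 107 107 108 110 110 109 105 104 119 136 145]]
```

```bash
python3 - <<'E'
from m import *
np.set_printoptions(precision=2,suppress=True,linewidth=220)
t,s=np.load("avg_top.npy").mean(2),np.load("avg_scene.npy").mean(2)
a=blob(t,(262,225,310,275),93,(280,240))
p38=rect("top",a,38)[1];p0=rect("top",a,0)[1]
for th in np.radians((-14,-15,-16,-17)):
    ex=np.array([np.cos(th),np.sin(th)]);ey=np.array([-ex[1],ex[0]])
    def prof(p): return p@ex,p@ey
    u,v=prof(p38);u0,v0=prof(p0)
    cu,cv_=(u.max()+u.min())/2,(v.max()+v.min())/2
    L=v[(v>cv_+20)&(abs(u-cu)<25)]; Uu=u[(u>cu+28)&(v>cv_+0)&(v<cv_+20)]
    R=v0[(v0<np.median(v0)-15)&(abs(u0-np.median(u0))<25)&(v0<v0.min()+8)]
    B=u0[(u0<u0.min()+8)&(abs(v0-np.median(v0))<18)]
    print(np.degrees(th),"L",np.median(L),L.std(),"R",np.median(R),R.std(),"U",np.median(Uu),Uu.std(),"B",np.median(B),B.std())
    c=(np.median(L)+np.median(R))/2*ey+(np.median(Uu)+np.median(B))/2*ex
    print("   size",np.median(L)-np.median(R),np.median(Uu)-np.median(B),"centre",c)
k=blob(t,(270,232,302,262),48,(284,248));pk=rect("top",k,82)[1]
print("key top-view rect",rect("top",k,82)[0],np.degrees(ori(pk)))
cv2.imwrite("pics/key_s.png",crop(np.load("avg_scene.npy"),298,136,48,52,11,''))
print([plane("scene",u,v,94)[:2]-plane("scene",282.9,216,94)[:2] for u,v in((286.7,209.5),(287,210),(286,211.5))])
print([plane("scene",u,v,12)[:2]-np.array([586.5,-201.5]) for u,v in((270.3,242),(267.5,243.5))])
E
```

```text
-14.0 L 151.0754367884993 0.46151512876645717 R 94.4132676563429 0.5162528509590911 U 537.3786751798189 2.73881004403909 B 445.81867378797165 2.3495367621952044
   size 56.66216913215641 91.56000139184721 centre [506.69   0.17]
-14.999999999999998 L 159.73098624509552 0.23913601235477078 R 103.10769253414148 0.2963334982674507 U 535.0242515441093 2.771644624655173 B 443.34018810081824 2.3690475520600103
   size 56.623293710954044 91.68406344329111 centre [506.53   0.33]
-16.0 L 168.25958771806415 0.17247620560610782 R 111.68965346911173 0.17614474622532733 U 532.5068543384833 2.7828266341492873 B 441.14069600038516 2.734795767222568
   size 56.56993424895242 91.36615833809816 centre [506.55   0.37]
-17.0 L 176.71901061072222 0.35928845711196045 R 120.18809334930714 0.3159298152585625 U 529.827250386516 2.771859407253993 B 444.17709373012906 2.957847655672797
   size 56.530917261415084 85.65015665638691 centre [509.13  -0.42]
key top-view rect ((507.8056335449219, -0.5037450790405273), (13.866653442382812, 36.61541748046875), 74.86551666259766) -13.212316732726872
[array([-5.72, 17.22]), array([-4.34, 16.74]), array([-3.21, 12.56])]
[array([-11.87, -33.89]), array([-13.74, -40.83])]
```

View pics/key_s.png

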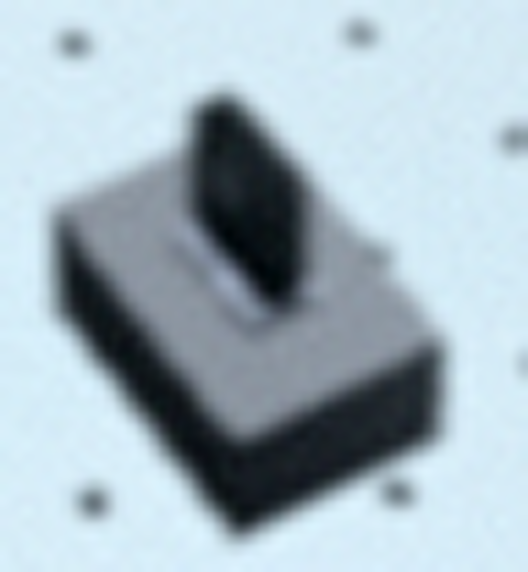

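```bash
python3 - <<'E'
from m import *
np.set_printoptions(precision=2,suppress=True,linewidth=220)
f=lambda x,y:(x/11+298-.45,y/11+136-.45)
th=np.radians(-16);ex=np.array([np.cos(th),np.sin(th)]);ey=np.array([-ex[1],ex[0]])
P=lambda x,y,z:plane("scene",*f(x,y),z)[:2]
for n,x,y,z in(("left",58,212,38),("front",245,443,38),("right",442,348,38),("botfront",240,535,0),("plate top left",192,108,82),("plate top farleft?",225,90,82),("plate bot right",298,295,42),("plate tr",308,192,82),("shoulder front",255,325,42),("shoulder left",180,235,42)):
    p=P(x,y,z);print(n,p,p@ex,p@ey)
E
```

```text
left [466.44 -14.14] 452.2670531159206 114.97225585191806
front [543.15 -34.64] 531.6531419034877 116.41580957953217
right [557.58  15.39] 531.7356983758857 168.48195761849837
botfront [540.56 -33.07] 528.7340280601622 117.20966368057539
plate top left [494.26   1.18] 474.79087728589286 137.37371084456646
plate top farleft? [496.04  10.05] 474.0515632044099 146.39204422804175
plate bot right [525.6    2.38] 504.5813281495819 147.1645190769297
plate tr [529.41   0.4 ] 508.788495931189 146.31334064929243
shoulder front [524.32 -10.65] 506.9424631115996 134.28394371471165
shoulder left [494.02  -2.7 ] 475.62889759614245 133.58049997820845
```

```bash
cat > go.py <<'E'
import sys
from h import *
from scipy.spatial.transform import Rotation as Ro
np.set_printoptions(precision=3,suppress=True,linewidth=200)
def st():
    s=robot.get_state();R=s["tcp_rot"]
    print("t",round(s["t"],2),"pos",s["tool_pos"],"yawY",round(np.degrees(np.arctan2(R[1,1],R[0,1])),2),"tilt",np.degrees(R[:2,2]),"F",s["force"],"T",s["wrist_torque"],"open",round(s["opening"],1),"q",s["q"])
    return s
def to(x,y,z,yaw):
    s=st();R=s["tcp_rot"];c,n=np.cos(np.radians(yaw)),np.sin(np.radians(yaw))
    D=np.array([[n,c,0],[-c,n,0],[0,0,-1.]])
    print("slide",(R.T@(np.array([x,y,z])-s["tool_pos"])).round(1),"rot",Ro.from_matrix(R.T@D).as_rotvec().round(4))
if __name__=="__main__":
    a=[float(v) for v in sys.argv[1:]]
    to(*a) if a else st()
E
python3 go.py 511.7 0.2 200 74
```

```text
t 0.5 pos [201.781 591.51  231.271] yawY 71.16 tilt [-0.002 -0.001] F [-0.433 -0.646  0.391] T [ 0.045  0.033 -0.002] open 85.5 q [ 1.123  0.053  1.613  0.     1.476 -0.119]Traceback (most recent call last):
  File "go.py", line 15, in <module>
    to(*a) if a else st()
    ~~^^^^
  File "go.py", line 12, in to
    print("slide",(R.T@(np.array([x,y,z])-s["tool_pos"])).round(1),"rot",Ro.from_matrix(R.T@D).as_rotvec().round(4))
                                                                         ~~~~~~~~~~~~~~^^^^^^^
  File "scipy/spatial/transform/_rotation.pyx", line 1143, in scipy.spatial.transform._rotation.Rotation.from_matrix
ValueError: Non-positive determinant (left-handed or null coordinate frame) in rotation matrix 0: [[-0.999  0.05  -0.   ]
 [ 0.05   0.999  0.   ]
 [-0.    -0.     1.   ]].
```

```bash
sed -i 's/\[\[n,c,0\],\[-c,n,0\]/[[-n,c,0],[c,n,0]/' go.py; python3 go.py 511.7 0.2 170 74
```

```text
t 0.5 pos [201.781 591.51  231.271] yawY 71.16 tilt [-0.002 -0.001] F [-0.433 -0.646  0.391] T [ 0.045  0.033 -0.002] open 85.5 q [ 1.123  0.053  1.613  0.     1.476 -0.119]
slide [-484.3 -459.6   61.3] rot [-0.   -0.   -0.05]
```

```bash
python3 -m pendant '[{"slide":[-484,-460,30],"rotation":[0,0,-0.05],"gripper":0},{"slide":[-484,-460,30],"rotation":[0,0,-0.05],"gripper":0},{"slide":[-484,-460,30],"rotation":[0,0,-0.05],"gripper":0},{"slide":[-484,-460,30],"rotation":[0,0,-0.05],"gripper":0},{"slide":[-484,-460,30],"rotation":[0,0,-0.05],"gripper":0},{"slide":[-484,-460,30],"rotation":[0,0,-0.05],"gripper":0},{"slide":[-484,-460,30],"rotation":[0,0,-0.05],"gripper":0},{"slide":[-484,-460,30],"rotation":[0,0,-0.05],"gripper":0},{"slide":[-484,-460,30],"rotation":[0,0,-0.05],"gripper":0},{"slide":[-484,-460,30],"rotation":[0,0,-0.05],"gripper":0}]'; python3 go.py 511.7 0.2 130 74
```

```text
t: 1.75
tool_pos: [492.0, 36.2, 203.6]
tcp_rot: [[-0.961, 0.276, 0.001], [0.276, 0.961, 0.0], [-0.001, 0.001, -1.0]]
force: [0.9, 1.4, 0.8]
opening: 42.6
t 1.75 pos [492.019  36.248 203.648] yawY 74.01 tilt [0.08  0.008] F [0.856 1.428 0.792] T [ 0.001 -0.041  0.054] open 42.6 q [-0.078 -0.253  1.943  0.     1.45  -1.369]
slide [-28.8 -29.3  73.7] rot [0.001 0.001 0.   ]
```

```bash
python3 -m pendant '[{"slide":[-29,-29,74],"rotation":[0,0,0],"gripper":0},{"slide":[-29,-29,74],"rotation":[0,0,0],"gripper":0},{"slide":[-29,-29,74],"rotation":[0,0,0],"gripper":0},{"slide":[-29,-29,74],"rotation":[0,0,0],"gripper":0}]'; python3 - <<'E'
from go import *
for n in("scene","top"):
    im=robot.read_camera(n)
    x,y=((280,90) if n=="scene" else (236,190)); cv2.imwrite(f"pics/a_{n}.png",crop(im,x,y,90,100,6,''))
to(511.7,.2,46,74)
E
```

```text
t: 2.25
tool_pos: [511.8, 2.8, 130.6]
tcp_rot: [[-0.962, 0.275, 0.002], [0.275, 0.962, -0.0], [-0.002, 0.0, -1.0]]
force: [-0.1, -0.3, 0.6]
opening: 42.9
t 2.35 pos [512.077   2.92  131.157] yawY 74.09 tilt [ 0.181 -0.022] F [-0.769  0.121  0.964] T [-0.031  0.01  -0.023] open 42.2 q [-0.14  -0.138  1.97   0.     1.307 -1.433]
slide [-0.1 -2.8 85.2] rot [0.001 0.003 0.002]
```

View pics/a_scene.png

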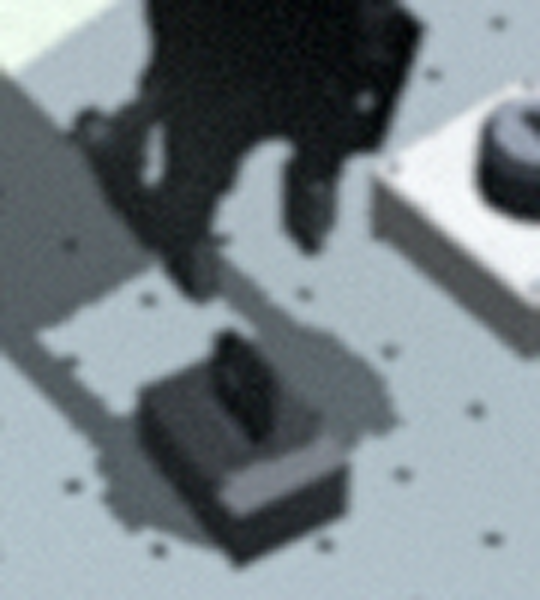

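View pics/a_top.png

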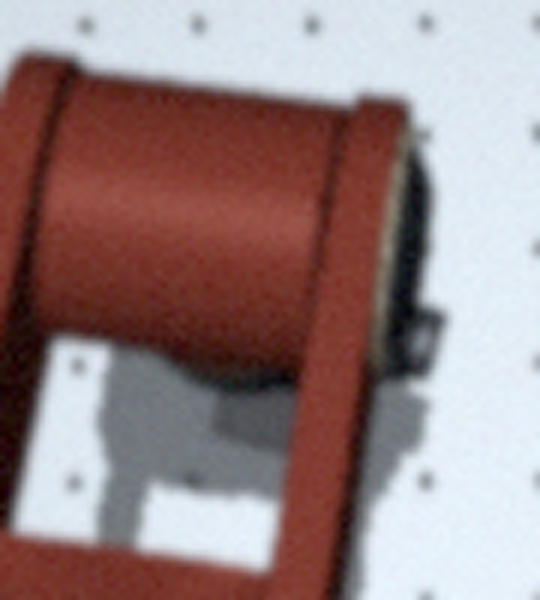

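```bash
python3 - <<'E'
from go import *
R=Ro.from_euler('z',74,degrees=True).as_matrix()
for z in(131,137):
  for y in(-32,-21,21,32):
    for x in (-11,11):
      p=np.array([512.08,2.92,z])+R@np.array([y,x,0]); u=proj("scene",p); print(z,y,x,((u-[280,90]+.5)*6).round(0))
E
```

```text
131 -32 -11 [194. 321.]
131 -32 11 [164. 285.]
131 -21 -11 [218. 310.]
131 -21 11 [189. 274.]
131 21 -11 [311. 268.]
131 21 11 [280. 233.]
131 32 -11 [334. 257.]
131 32 11 [304. 222.]
137 -32 -11 [193. 311.]
137 -32 11 [164. 274.]
137 -21 -11 [218. 299.]
137 -21 11 [188. 263.]
137 21 -11 [311. 257.]
137 21 11 [281. 222.]
137 32 -11 [335. 247.]
137 32 11 [305. 211.]
```

The scene picture shows the open finger tips at crop (200,295) and (312,250), straddling the key plate below at (245,385). I'll correct by -2.8 in y, descend and close.

```bash
python3 -m pendant '[{"slide":[0,-2.8,40],"rotation":[0,0,0],"gripper":0},{"slide":[0,-2.8,70],"rotation":[0,0,0],"gripper":0},{"slide":[0,-2.8,80],"rotation":[0,0,0],"gripper":0},{"slide":[0,-2.8,84],"rotation":[0,0,0],"gripper":0},{"slide":[0,-2.8,84],"rotation":[0,0,0],"gripper":0},{"slide":[0,-2.8,84],"rotation":[0,0,0],"gripper":0}]' 30; python3 go.py 511.7 0.2 46 74
```

```text
t: 3.1
tool_pos: [511.4, -0.4, 46.7]
tcp_rot: [[-0.961, 0.275, 0.002], [0.275, 0.961, -0.0], [-0.002, 0.0, -1.0]]
force: [0.1, -0.1, 0.3]
opening: 42.5
t 3.1 pos [511.447  -0.389  46.658] yawY 74.03 tilt [ 0.141 -0.02 ] F [ 0.118 -0.071  0.296] T [-0.034  0.068 -0.009] open 42.5 q [-0.146 -0.026  2.021  0.     1.144 -1.438]
slide [-0.1  0.6  0.7] rot [0.    0.003 0.001]
```

```bash
python3 -m pendant '[{"slide":[0,0.6,0],"rotation":[0,0,0],"gripper":-1},{"slide":[0,0.6,0],"rotation":[0,0,0],"gripper":-1},{"slide":[0,0.6,0],"rotation":[0,0,0],"gripper":-1},{"slide":[0,0.6,0],"rotation":[0,0,0],"gripper":-1}]' 30; python3 go.py
```

```text
t: 3.6
tool_pos: [511.0, 0.3, 45.8]
tcp_rot: [[-0.961, 0.275, 0.001], [0.275, 0.961, -0.0], [-0.001, 0.0, -1.0]]
force: [-0.4, 0.2, 3.3]
opening: 11.8
t 3.6 pos [510.97    0.267  45.807] yawY 74.02 tilt [ 0.047 -0.002] F [-0.416  0.185  3.316] T [ 0.046  0.084 -0.01 ] open 11.8 q [-0.145 -0.025  2.021  0.     1.144 -1.437]
```

```bash
python3 -m pendant '[{"slide":[0,0.6,0],"rotation":[0,0,0],"gripper":-1},{"slide":[0,0.6,0],"rotation":[0,0,0],"gripper":-1},{"slide":[0,0.6,-15],"rotation":[0,0,0],"gripper":-1},{"slide":[0,0.6,-30],"rotation":[0,0,0],"gripper":-1},{"slide":[0,0.6,-60],"rotation":[0,0,0],"gripper":-1},{"slide":[0,0.6,-100],"rotation":[0,0,0],"gripper":-1},{"slide":[0,0.6,-100],"rotation":[0,0,0],"gripper":-1}]' 90; python3 go.py 513.0 191.7 150 72.3
```

```text
t: 4.47
tool_pos: [513.4, 0.6, 150.3]
tcp_rot: [[-0.961, 0.275, 0.009], [0.275, 0.961, -0.001], [-0.009, 0.001, -1.0]]
force: [0.5, -0.1, -0.7]
opening: 11.2
t 4.47 pos [513.411   0.616 150.27 ] yawY 74.03 tilt [ 0.493 -0.064] F [ 0.479 -0.074 -0.736] T [-0.018 -0.007  0.016] open 11.2 q [-0.144 -0.159  1.955  0.     1.337 -1.436]
slide [ 53.  183.6   0.1] rot [0.001 0.009 0.03 ]
```

```bash
python3 -m pendant '[{"slide":[53,183.6,0],"rotation":[0,0,0.03],"gripper":-1},{"slide":[53,183.6,0],"rotation":[0,0,0.03],"gripper":-1},{"slide":[53,183.6,0],"rotation":[0,0,0.03],"gripper":-1},{"slide":[53,183.6,0],"rotation":[0,0,0.03],"gripper":-1},{"slide":[53,183.6,0],"rotation":[0,0,0.03],"gripper":-1},{"slide":[53,183.6,0],"rotation":[0,0,0.03],"gripper":-1}]'; python3 - <<'E'
from go import *
for n in("scene","top"):
    im=robot.read_camera(n); np.save(f"b_{n}.npy",im)
    x,y=((320,50) if n=="scene" else (165,195)); cv2.imwrite(f"pics/b_{n}.png",crop(im,x,y,90,100,6,''))
to(513.0,191.7,150,72.3)
E
```

```text
t: 5.22
tool_pos: [510.1, 190.7, 144.8]
tcp_rot: [[-0.952, 0.305, -0.001], [0.305, 0.952, -0.001], [0.001, -0.001, -1.0]]
force: [-0.5, -0.3, -0.9]
opening: 11.3
t 5.33 pos [510.37  190.68  145.069] yawY 72.19 tilt [-0.018 -0.013] F [ 0.891 -0.425 -0.046] T [ 0.01  -0.025  0.054] open 11.0 q [ 0.221 -0.069  1.881 -0.     1.33  -1.039]
slide [-2.2  1.8 -4.9] rot [-0.    -0.    -0.002]
```

View pics/b_scene.png

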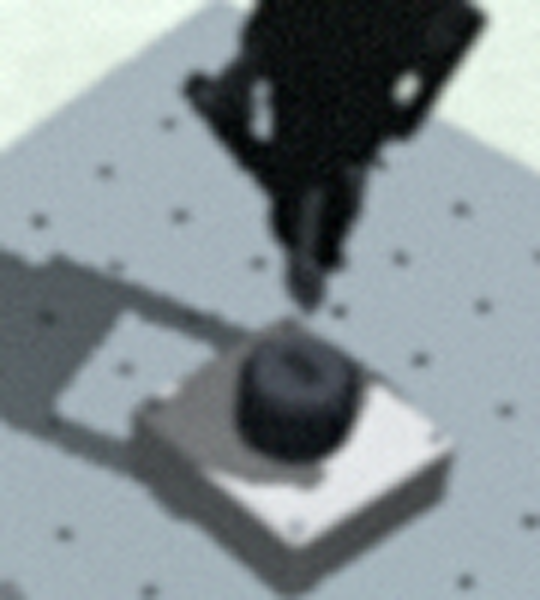

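View pics/b_top.png

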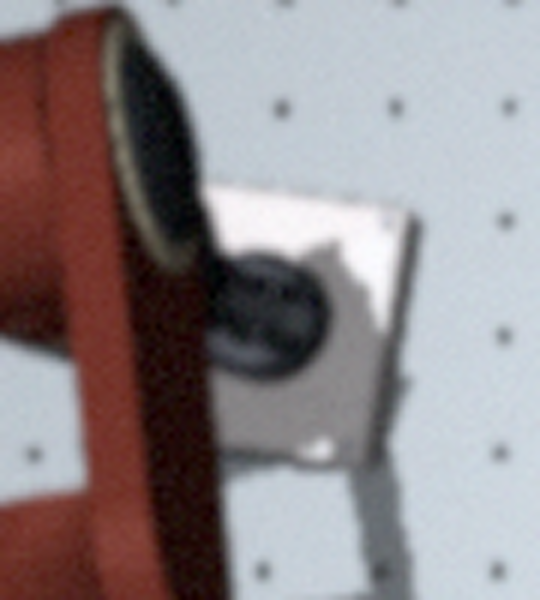

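```bash
python3 - <<'E'
from go import *
R=Ro.from_euler('z',72.2,degrees=True).as_matrix()
P=lambda p:((proj("scene",p)-[320,50]+.5)*6).round(1)
c=np.array([510.4,190.7,0])
for x,y,z in((0,0,107.3),(6.5,0,107.3),(-6.5,0,107.3),(10,0,117.3),(-10,0,117.3),(10,-4,117.3),(-10,-4,117.3),(16,-9,137.3),(-16,-9,137.3)):
    print(x,y,z,P(c+R@np.array([y,-x,z])))   # key x = -90deg from y-dir
print("slot",P([513,191.7,74]))
im=cv2.imread("pics/b_scene.png")[150:340,230:400]
im=np.clip((im.astype(float)-0)*2.5,0,255).astype(np.uint8)
cv2.imwrite("pics/b2.png",cv2.resize(im,None,fx=4,fy=3))
E
```

```text
0 0 107.3 [302.1 309.1]
6.5 0 107.3 [310.6 318.4]
-6.5 0 107.3 [293.7 299.9]
10 0 117.3 [317.8 305.5]
-10 0 117.3 [291.5 277.1]
10 -4 117.3 [309.9 308.7]
-10 -4 117.3 [283.6 280.2]
16 -9 137.3 [313.  284.8]
-16 -9 137.3 [270.4 239. ]
slot [300.3 368.6]
```

View pics/b2.png

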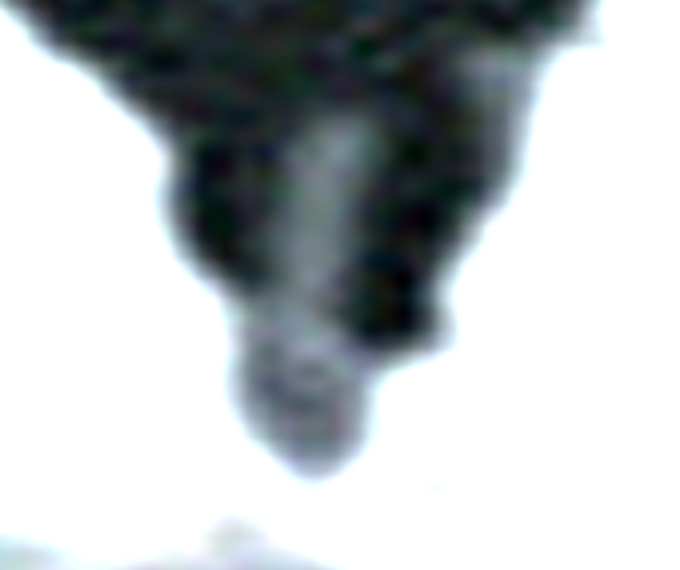

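The top view is blocked by the arm. In the scene view the key tip is at crop (309,307), above the slot at about (300,368), and this agrees with the prediction to about 1 px. I'll centre it and lower the tapered tip in.

```bash
python3 -m pendant '[{"slide":[-2.2,1.8,10],"rotation":[0,0,0],"gripper":-1},{"slide":[-2.2,1.8,25],"rotation":[0,0,0],"gripper":-1},{"slide":[-2.2,1.8,25],"rotation":[0,0,0],"gripper":-1},{"slide":[-2.2,1.8,25],"rotation":[0,0,0],"gripper":-1}]'; python3 go.py 513.0 191.8 104 72.3
```

```text
t: 5.82
tool_pos: [512.7, 193.0, 119.9]
tcp_rot: [[-0.953, 0.304, -0.001], [0.304, 0.953, -0.0], [0.001, -0.0, -1.0]]
force: [0.1, 0.7, -1.1]
opening: 10.7
t 5.83 pos [512.744 192.958 119.851] yawY 72.3 tilt [-0.042 -0.008] F [ 0.093  0.72  -1.143] T [ 0.003 -0.049 -0.016] open 10.7 q [ 0.224 -0.034  1.893  0.     1.284 -1.038]
slide [-0.6 -1.  15.9] rot [-0.    -0.001  0.   ]
```

```bash
sleep 1; python3 go.py 513.0 191.8 104 72.3
```

```text
t 5.83 pos [512.744 192.958 119.851] yawY 72.3 tilt [-0.042 -0.008] F [ 0.093  0.72  -1.143] T [ 0.003 -0.049 -0.016] open 10.7 q [ 0.224 -0.034  1.893  0.     1.284 -1.038]
slide [-0.6 -1.  15.9] rot [-0.    -0.001  0.   ]
```

```bash
python3 -m pendant '[{"slide":[-0.3,-1,8],"rotation":[0,0,0],"gripper":-1},{"slide":[-0.3,-1,12],"rotation":[0,0,0],"gripper":-1},{"slide":[-0.3,-1,16],"rotation":[0,0,0],"gripper":-1},{"slide":[-0.3,-1,16],"rotation":[0,0,0],"gripper":-1},{"slide":[-0.3,-1,16],"rotation":[0,0,0],"gripper":-1}]'; python3 go.py 513.0 191.8 92 72.3
```

```text
t: 6.45
tool_pos: [513.0, 192.0, 104.4]
tcp_rot: [[-0.953, 0.304, 0.0], [0.304, 0.953, 0.0], [-0.0, 0.0, -1.0]]
force: [-0.8, -1.0, -1.4]
opening: 10.9
t 6.45 pos [513.021 192.014 104.4  ] yawY 72.31 tilt [0.015 0.004] F [-0.755 -1.002 -1.415] T [ 0.004 -0.007 -0.011] open 10.9 q [ 0.222 -0.017  1.904  0.     1.255 -1.04 ]
slide [-0.  -0.2 12.4] rot [0. 0. 0.]
```

No contact force, so the tip is inside. I'll go on in.

```bash
python3 -m pendant '[{"slide":[0,0,5],"rotation":[0,0,0],"gripper":-1},{"slide":[0,0,10],"rotation":[0,0,0],"gripper":-1},{"slide":[0,0,14],"rotation":[0,0,0],"gripper":-1},{"slide":[0,0,14],"rotation":[0,0,0],"gripper":-1},{"slide":[0,0,14],"rotation":[0,0,0],"gripper":-1}]'; python3 go.py 513.0 191.8 82 72.3
```

```text
t: 7.08
tool_pos: [513.0, 192.0, 90.3]
tcp_rot: [[-0.953, 0.304, 0.0], [0.304, 0.953, 0.0], [-0.0, 0.0, -1.0]]
force: [0.7, 0.0, -2.0]
opening: 11.0
t 7.08 pos [512.961 191.983  90.277] yawY 72.31 tilt [0.005 0.001] F [ 0.714  0.045 -1.977] T [ 0.008 -0.015 -0.024] open 11.0 q [ 0.222  0.     1.912  0.     1.229 -1.04 ]
slide [-0.1 -0.2  8.3] rot [0. 0. 0.]
```

```bash
python3 -m pendant '[{"slide":[0,0,5],"rotation":[0,0,0],"gripper":-1},{"slide":[0,0,8],"rotation":[0,0,0],"gripper":-1},{"slide":[0,0,9],"rotation":[0,0,0],"gripper":-1},{"slide":[0,0,9],"rotation":[0,0,0],"gripper":-1}]'; python3 go.py 513.0 191.8 82 72.3
```

```text
t: 7.58
tool_pos: [513.1, 192.0, 81.9]
tcp_rot: [[-0.953, 0.304, 0.0], [0.304, 0.953, -0.0], [-0.0, 0.0, -1.0]]
force: [-1.9, -0.9, 5.0]
opening: 11.0
t 7.58 pos [513.106 192.011  81.922] yawY 72.31 tilt [ 0.011 -0.002] F [-1.92  -0.922  4.998] T [-0.132  0.329 -0.044] open 11.0 q [ 0.222  0.011  1.917 -0.     1.213 -1.04 ]
slide [ 0.  -0.2 -0.1] rot [0. 0. 0.]
```

Contact came at the expected depth (TCP 81.9). I'll press a little more to confirm it is home.

```bash
python3 -m pendant '[{"slide":[0,0,1],"rotation":[0,0,0],"gripper":-1},{"slide":[0,0,2],"rotation":[0,0,0],"gripper":-1},{"slide":[0,0,2],"rotation":[0,0,0],"gripper":-1}]'; python3 go.py 513.0 191.8 82 72.3
```

```text
t: 7.95
tool_pos: [513.4, 192.1, 81.8]
tcp_rot: [[-0.953, 0.304, 0.0], [0.304, 0.953, -0.0], [-0.0, -0.0, -1.0]]
force: [-6.6, -1.8, 13.9]
opening: 11.0
t 7.95 pos [513.406 192.097  81.824] yawY 72.32 tilt [ 0.012 -0.009] F [-6.558 -1.796 13.899] T [-0.339  1.268  0.025] open 11.0 q [ 0.222  0.012  1.916 -0.     1.213 -1.04 ]
slide [ 0.3 -0.4 -0.2] rot [-0.  0.  0.]
```

```bash
python3 -m pendant '[{"slide":[0,0,-1.5],"rotation":[0,0,0.1],"gripper":-1},{"slide":[0,0,-1.5],"rotation":[0,0,0.25],"gripper":-1},{"slide":[0,0,-1.5],"rotation":[0,0,0.4],"gripper":-1},{"slide":[0,0,-1.5],"rotation":[0,0,0.55],"gripper":-1},{"slide":[0,0,-1.5],"rotation":[0,0,0.7],"gripper":-1},{"slide":[0,0,-1.5],"rotation":[0,0,0.85],"gripper":-1},{"slide":[0,0,-1.5],"rotation":[0,0,1.0],"gripper":-1},{"slide":[0,0,-1.5],"rotation":[0,0,1.15],"gripper":-1},{"slide":[0,0,-1.5],"rotation":[0,0,1.3],"gripper":-1},{"slide":[0,0,-1.5],"rotation":[0,0,1.3],"gripper":-1}]'; python3 go.py 513.1 192 82 -17
```

```text
t: 9.2
tool_pos: [513.4, 191.8, 81.9]
tcp_rot: [[0.039, 0.999, 0.001], [0.999, -0.039, -0.001], [-0.0, 0.001, -1.0]]
force: [-2.5, -1.7, 6.2]
opening: 10.9
t 9.2 pos [513.416 191.762  81.894] yawY -2.22 tilt [ 0.049 -0.03 ] F [-2.462 -1.672  6.212] T [-0.297  0.448  0.011] open 10.9 q [ 0.222  0.012  1.917 -0.001  1.213  0.261]
slide [ 0.2 -0.3 -0.1] rot [0.001 0.    0.258]
```

```bash
python3 -m pendant '[{"slide":[0,0,0],"rotation":[0,0,0.08],"gripper":-1},{"slide":[0,0,0],"rotation":[0,0,0.16],"gripper":-1},{"slide":[0,0,0],"rotation":[0,0,0.2],"gripper":-1},{"slide":[0,0,0],"rotation":[0,0,0.2],"gripper":-1}]'; python3 go.py;  python3 -m pendant '[{"slide":[0,0,0],"rotation":[0,0,0.04],"gripper":-1},{"slide":[0,0,0],"rotation":[0,0,0.08],"gripper":-1},{"slide":[0,0,0],"rotation":[0,0,0.08],"gripper":-1}]'; python3 go.py
```

```text
t: 9.7
tool_pos: [513.3, 191.8, 81.9]
tcp_rot: [[0.236, 0.972, 0.001], [0.972, -0.236, -0.001], [-0.0, 0.001, -1.0]]
force: [-2.6, -1.7, 7.4]
opening: 11.0
t 9.7 pos [513.342 191.785  81.879] yawY -13.65 tilt [ 0.038 -0.031] F [-2.559 -1.694  7.351] T [-0.291  0.514 -0.038] open 11.0 q [ 0.222  0.012  1.917 -0.001  1.213  0.46 ]
t: 10.07
tool_pos: [513.2, 191.9, 81.9]
tcp_rot: [[0.313, 0.95, 0.0], [0.95, -0.313, -0.0], [-0.0, 0.001, -1.0]]
force: [-2.9, -1.7, 6.5]
opening: 11.0
t 10.07 pos [513.23  191.859  81.887] yawY -18.23 tilt [ 0.023 -0.022] F [-2.85  -1.714  6.527] T [-0.276  0.596 -0.004] open 11.0 q [ 0.222  0.011  1.917 -0.     1.213  0.54 ]
```

```bash
python3 -m pendant '[{"slide":[0,0,0],"rotation":[0,0,0.03],"gripper":-1},{"slide":[0,0,0],"rotation":[0,0,0.06],"gripper":-1},{"slide":[0,0,0],"rotation":[0,0,0.06],"gripper":-1}]'; python3 go.py;  python3 -m pendant '[{"slide":[0,0,0],"rotation":[0,0,0.03],"gripper":-1},{"slide":[0,0,0],"rotation":[0,0,0.06],"gripper":-1},{"slide":[0,0,0],"rotation":[0,0,0.06],"gripper":-1}]'; python3 go.py
```

```text
t: 10.45
tool_pos: [513.2, 192.0, 81.9]
tcp_rot: [[0.367, 0.93, 0.001], [0.93, -0.367, -0.0], [-0.0, 0.001, -1.0]]
force: [-3.9, -0.7, 6.5]
opening: 11.5
t 10.45 pos [513.21  191.992  81.901] yawY -21.56 tilt [ 0.029 -0.027] F [-3.928 -0.718  6.47 ] T [-0.17   0.612  0.526] open 11.5 q [ 0.222  0.012  1.917 -0.001  1.213  0.599]
t: 10.82
tool_pos: [513.2, 192.2, 81.9]
tcp_rot: [[0.421, 0.907, 0.001], [0.907, -0.421, -0.001], [-0.0, 0.001, -1.0]]
force: [-4.2, -1.0, 7.3]
opening: 11.2
t 10.82 pos [513.229 192.166  81.925] yawY -24.87 tilt [ 0.045 -0.033] F [-4.19  -1.     7.251] T [-0.072  0.534  1.193] open 11.2 q [ 0.223  0.012  1.917 -0.001  1.213  0.657]
```

```bash
python3 -m pendant '[{"slide":[0,0,0],"rotation":[0,0,-0.05],"gripper":-1},{"slide":[0,0,0],"rotation":[0,0,-0.09],"gripper":-1},{"slide":[0,0,0],"rotation":[0,0,-0.09],"gripper":-1}]' 30; python3 go.py; python3 -m pendant '[{"slide":[0,0,0],"rotation":[0,0,0],"gripper":-0.4},{"slide":[0,0,0],"rotation":[0,0,0],"gripper":0},{"slide":[0,0,0],"rotation":[0,0,0],"gripper":0}]'; python3 go.py
```

```text
t: 11.2
tool_pos: [513.3, 192.2, 81.9]
tcp_rot: [[0.34, 0.94, 0.001], [0.94, -0.34, 0.0], [0.0, 0.001, -1.0]]
force: [-3.1, -0.7, 6.0]
opening: 10.8
t 11.2 pos [513.262 192.154  81.911] yawY -19.88 tilt [0.037 0.005] F [-3.063 -0.714  6.003] T [-0.115  0.59   0.238] open 10.8 q [ 0.222  0.012  1.917 -0.     1.213  0.569]
t: 11.58
tool_pos: [512.8, 191.9, 80.4]
tcp_rot: [[0.341, 0.94, -0.0], [0.94, -0.341, -0.0], [-0.0, -0.0, -1.0]]
force: [-1.0, -0.4, 0.1]
opening: 43.2
t 11.57 pos [512.775 191.918  80.416] yawY -19.94 tilt [-0.016 -0.003] F [-1.004 -0.446  0.064] T [-0.043  0.028  0.028] open 43.2 q [0.222 0.013 1.918 0.    1.211 0.57 ]
```

```bash
python3 -m pendant '[{"slide":[0,0,-30],"rotation":[0,0,0],"gripper":0},{"slide":[0,0,-70],"rotation":[0,0,0],"gripper":0},{"slide":[0,0,-110],"rotation":[0,0,0],"gripper":0},{"slide":[0,0,-110],"rotation":[0,0,0],"gripper":0}]'; python3 go.py 586.4 -201.4 190 100
```

```text
t: 12.08
tool_pos: [515.4, 192.6, 195.3]
tcp_rot: [[0.341, 0.94, 0.008], [0.94, -0.341, 0.002], [0.005, 0.007, -1.0]]
force: [0.6, 0.8, -1.1]
opening: 42.4
t 12.07 pos [515.37  192.56  195.335] yawY -19.94 tilt [0.464 0.106] F [ 0.615  0.83  -1.05 ] T [-0.022  0.039 -0.021] open 42.4 q [ 0.222 -0.107  1.83   0.     1.41   0.57 ]
slide [-346.1  201.1    5.2] rot [ 0.009  0.005 -2.093]
```

```bash
python3 -m pendant '[{"slide":[-346,201,5],"rotation":[0,0,-2.09],"gripper":1},{"slide":[-346,201,5],"rotation":[0,0,-2.09],"gripper":1},{"slide":[-346,201,5],"rotation":[0,0,-2.09],"gripper":1},{"slide":[-346,201,5],"rotation":[0,0,-2.09],"gripper":1},{"slide":[-346,201,5],"rotation":[0,0,-2.09],"gripper":1},{"slide":[-346,201,5],"rotation":[0,0,-2.09],"gripper":1},{"slide":[-346,201,5],"rotation":[0,0,-2.09],"gripper":1},{"slide":[-346,201,5],"rotation":[0,0,-2.09],"gripper":1},{"slide":[-346,201,5],"rotation":[0,0,-2.09],"gripper":1},{"slide":[-346,201,5],"rotation":[0,0,-2.09],"gripper":1}]'; python3 - <<'E'
from go import *
for n in("scene","top"):
    im=robot.read_camera(n); np.save(f"c_{n}.npy",im)
    cv2.imwrite(f"pics/c_{n}.png",im[:,:,::-1])
    x,y=((336,80) if n=="scene" else (180,205)); cv2.imwrite(f"pics/cz_{n}.png",crop(im,x,y,70,70,7,''))
to(586.4,-201.4,150,100)
E
```

```text
t: 13.32
tool_pos: [583.2, -201.9, 183.9]
tcp_rot: [[-0.993, 0.117, -0.002], [0.117, 0.993, 0.001], [0.002, 0.001, -1.0]]
force: [0.3, 0.6, 0.1]
opening: 85.3
t 13.43 pos [ 583.21  -201.659  184.071] yawY 82.9 tilt [-0.122  0.06 ] F [-0.306  0.158  0.325] T [-0.012 -0.006  0.034] open 85.6 q [-0.453  0.068  1.676  0.     1.399 -1.9  ]
slide [-3.2  0.6 34.1] rot [ 0.001 -0.002 -0.298]
```

View pics/cz_scene.png

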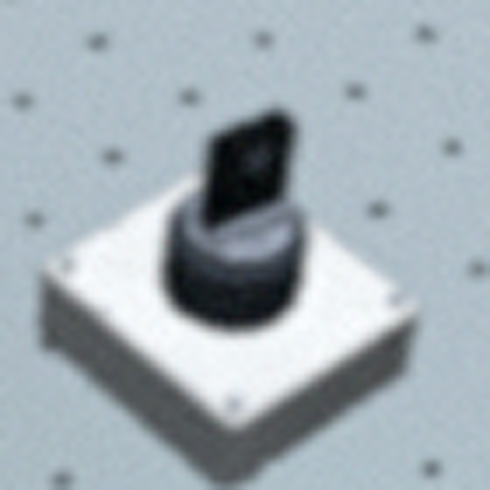

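View pics/cz_top.png

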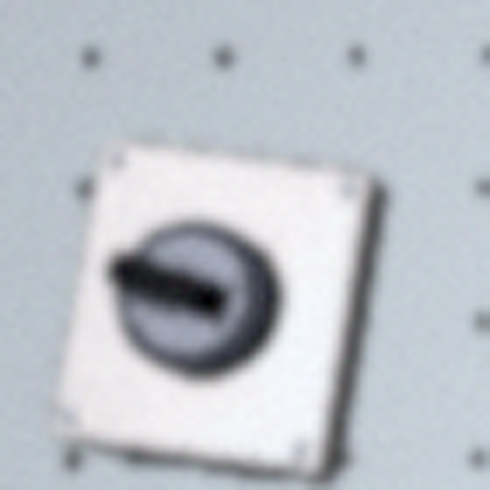

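View pics/c_scene.png

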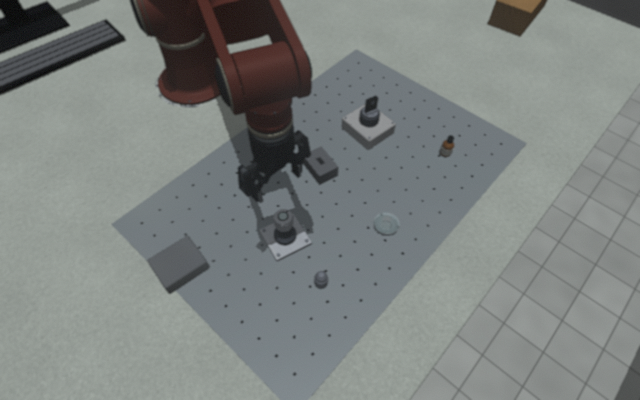

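The key stands upright, home and turned in the lock: the plate is at crop (250,165) with its shoulder on the barrel. The bystanders look unchanged. I'll do a quick numeric check of the key angle and then continue to the collar.

```bash
python3 - <<'E'
from m import *
f=lambda x,y:(x/7+336-.43,y/7+80-.43)
for (a,b,z) in (((208,225),(283,193),78),((210,132),(272,106),118),((220,252),(300,218),76)):
    d=plane("scene",*f(*b),z)-plane("scene",*f(*a),z);print(np.linalg.norm(d),np.degrees(np.arctan2(d[1],d[0])))
E
python3 -m pendant '[{"slide":[-3.2,0.6,30],"rotation":[0,0,-0.15],"gripper":1},{"slide":[-3.2,0.6,50],"rotation":[0,0,-0.3],"gripper":1},{"slide":[-3.2,0.6,50],"rotation":[0,0,-0.3],"gripper":1},{"slide":[-3.2,0.6,50],"rotation":[0,0,-0.3],"gripper":1}]'; python3 go.py 586.4 -201.4 65 100
```

```text
33.90053110738537 72.84803696403375
27.30910950800928 73.05204902173762
35.93498697995875 72.54400698416927
t: 13.92
tool_pos: [587.4, -201.7, 136.3]
tcp_rot: [[-0.985, -0.172, 0.001], [-0.172, 0.985, -0.0], [-0.001, -0.0, -1.0]]
force: [-0.7, -0.3, 0.2]
opening: 85.1
t 13.93 pos [ 587.39  -201.724  136.275] yawY 99.93 tilt [ 0.034 -0.015] F [-0.72  -0.337  0.191] T [-0.015  0.005 -0.007] open 85.1 q [-0.451  0.118  1.707  0.     1.317 -2.195]
slide [ 1.   0.5 71.3] rot [-0.     0.001 -0.001]
```

Key x measures about -107°. The expected value is -97.7° for the slot minus 9° of play, so the barrel is at its stop. Now descending to the collar.

```bash
python3 -m pendant '[{"slide":[1,0.5,35],"rotation":[0,0,0],"gripper":1},{"slide":[1,0.5,60],"rotation":[0,0,0],"gripper":1},{"slide":[1,0.5,75],"rotation":[0,0,0],"gripper":1},{"slide":[1,0.5,75],"rotation":[0,0,0],"gripper":1}]' 25; python3 go.py 586.4 -201.4 60 100; python3 -m pendant '[{"slide":[0,0,0],"rotation":[0,0,0],"gripper":-1},{"slide":[0,0,0],"rotation":[0,0,0],"gripper":-1},{"slide":[0,0,0],"rotation":[0,0,0],"gripper":-1},{"slide":[0,0,0],"rotation":[0,0,0],"gripper":-1}]'; python3 go.py
```

```text
t: 14.42
tool_pos: [585.8, -201.2, 60.4]
tcp_rot: [[-0.985, -0.175, -0.001], [-0.175, 0.985, 0.0], [0.001, 0.001, -1.0]]
force: [-0.2, 0.9, 0.0]
opening: 85.1
t 14.43 pos [ 585.765 -201.198   60.356] yawY 100.06 tilt [-0.058  0.027] F [-0.197  0.85   0.043] T [ 0.002 -0.026 -0.017] open 85.1 q [-0.451  0.2    1.752 -0.     1.19  -2.197]
slide [-0.6 -0.3  0.4] rot [ 0.001 -0.001  0.001]
t: 14.92
tool_pos: [586.7, -201.2, 62.1]
tcp_rot: [[-0.984, -0.176, 0.001], [-0.176, 0.984, 0.0], [-0.001, -0.0, -1.0]]
force: [-1.6, 2.7, 5.7]
opening: 39.1
t 14.93 pos [ 586.665 -201.179   62.081] yawY 100.12 tilt [0.074 0.009] F [-1.601  2.653  5.679] T [ 0.451  0.289 -0.077] open 39.1 q [-0.451  0.199  1.751  0.001  1.191 -2.198]
```

```bash
python3 -m pendant '[{"slide":[0,0,0],"rotation":[0,0,0],"gripper":-1},{"slide":[0,0,0.05],"rotation":[0,0,0.1],"gripper":-1},{"slide":[0,0,0.17],"rotation":[0,0,0.27],"gripper":-1},{"slide":[0,0,0.28],"rotation":[0,0,0.44],"gripper":-1},{"slide":[0,0,0.39],"rotation":[0,0,0.61],"gripper":-1},{"slide":[0,0,0.5],"rotation":[0,0,0.78],"gripper":-1},{"slide":[0,0,0.6],"rotation":[0,0,0.95],"gripper":-1},{"slide":[0,0,0.71],"rotation":[0,0,1.12],"gripper":-1},{"slide":[0,0,0.82],"rotation":[0,0,1.29],"gripper":-1},{"slide":[0,0,0.82],"rotation":[0,0,1.29],"gripper":-1}]' 60; python3 go.py 586.5 -201.4 60 100
```

```text
t: 16.18
tool_pos: [586.9, -200.9, 61.5]
tcp_rot: [[-0.441, 0.898, 0.002], [0.898, 0.441, 0.001], [-0.0, 0.002, -1.0]]
force: [-1.1, 2.8, 5.9]
opening: 38.6
t 16.18 pos [ 586.875 -200.856   61.464] yawY 26.15 tilt [0.094 0.033] F [-1.101  2.753  5.872] T [ 0.549  0.169 -0.037] open 38.6 q [-0.45   0.199  1.751  0.001  1.19  -0.907]
slide [-0.3 -0.6  1.5] rot [ 0.001  0.001 -1.289]
```

```bash
python3 -m pendant '[{"slide":[0,0,0.11],"rotation":[0,0,0.17],"gripper":-1},{"slide":[0,0,0.22],"rotation":[0,0,0.34],"gripper":-1},{"slide":[0,0,0.33],"rotation":[0,0,0.51],"gripper":-1},{"slide":[0,0,0.43],"rotation":[0,0,0.68],"gripper":-1},{"slide":[0,0,0.54],"rotation":[0,0,0.85],"gripper":-1},{"slide":[0,0,0.65],"rotation":[0,0,1.02],"gripper":-1},{"slide":[0,0,0.76],"rotation":[0,0,1.19],"gripper":-1},{"slide":[0,0,0.87],"rotation":[0,0,1.36],"gripper":-1},{"slide":[0,0,1.08],"rotation":[0,0,1.7],"gripper":-1},{"slide":[0,0,1.08],"rotation":[0,0,1.7],"gripper":-1}]'; python3 go.py 586.5 -201.4 60 100
```

```text
t: 17.42
tool_pos: [587.3, -201.1, 60.4]
tcp_rot: [[0.948, 0.318, 0.003], [0.318, -0.948, -0.0], [0.003, 0.001, -1.0]]
force: [-0.1, 2.8, 5.2]
opening: 38.6
t 17.43 pos [ 587.281 -201.083   60.396] yawY -71.47 tilt [ 0.156 -0.002] F [-0.086  2.765  5.237] T [ 0.45  -0.045  0.076] open 38.6 q [-0.45   0.201  1.751  0.001  1.187  0.797]
slide [-0.8  0.1  0.4] rot [ 0.004  0.001 -2.993]
```

```bash
python3 -m pendant '[{"slide":[0,0,0.08],"rotation":[0,0,0.13],"gripper":-1},{"slide":[0,0,0.17],"rotation":[0,0,0.26],"gripper":-1},{"slide":[0,0,0.25],"rotation":[0,0,0.4],"gripper":-1},{"slide":[0,0,0.25],"rotation":[0,0,0.4],"gripper":-1}]'; python3 go.py; python3 -m pendant '[{"slide":[0,0,0.05],"rotation":[0,0,0.08],"gripper":-1},{"slide":[0,0,0.1],"rotation":[0,0,0.15],"gripper":-1},{"slide":[0,0,0.1],"rotation":[0,0,0.15],"gripper":-1}]'; python3 go.py
```

```text
t: 17.92
tool_pos: [587.3, -201.2, 60.1]
tcp_rot: [[0.997, -0.072, 0.003], [-0.072, -0.997, -0.0], [0.003, -0.0, -1.0]]
force: [0.4, 2.8, 6.4]
opening: 38.8
t 17.93 pos [ 587.278 -201.172   60.099] yawY -94.11 tilt [ 0.157 -0.006] F [0.352 2.763 6.404] T [ 0.377 -0.024 -0.106] open 38.8 q [-0.45   0.201  1.751  0.001  1.186  1.192]
t: 18.3
tool_pos: [587.3, -201.2, 60.1]
tcp_rot: [[0.976, -0.219, 0.003], [-0.219, -0.976, -0.0], [0.003, -0.0, -1.0]]
force: [1.0, 3.2, 5.2]
opening: 38.5
t 18.3 pos [ 587.306 -201.225   60.051] yawY -102.68 tilt [ 0.162 -0.013] F [1.04  3.246 5.22 ] T [ 0.422 -0.022 -0.041] open 38.5 q [-0.45   0.202  1.751  0.001  1.186  1.341]
```

```bash
for i in 1 2 3; do python3 -m pendant '[{"slide":[0,0,0.05],"rotation":[0,0,0.07],"gripper":-1},{"slide":[0,0,0.05],"rotation":[0,0,0.07],"gripper":-1}]'>/dev/null; python3 go.py; done
```

```text
t 18.55 pos [ 587.29  -201.215   59.99 ] yawY -106.69 tilt [ 0.16  -0.014] F [0.232 2.904 5.505] T [ 0.333 -0.072 -0.058] open 39.0 q [-0.45   0.202  1.751  0.001  1.186  1.411]
t 18.8 pos [ 587.269 -201.284   59.984] yawY -110.47 tilt [ 0.138 -0.069] F [0.318 1.895 5.355] T [ 0.386 -0.07   1.126] open 38.3 q [-0.45   0.202  1.751 -0.     1.186  1.478]
t 19.05 pos [ 587.289 -201.346   59.93 ] yawY -114.42 tilt [ 0.136 -0.092] F [0.473 3.14  5.556] T [ 0.328 -0.036  1.442] open 38.9 q [-0.45   0.202  1.751 -0.     1.186  1.547]
```

The collar bottomed near yaw -107…-110; torque rose to 1.44 N m, probably with some pad slip. I'll unwind slowly to find where the torque crosses zero.

```bash
for i in 1 2 3 4 5; do python3 -m pendant '[{"slide":[0,0,0],"rotation":[0,0,-0.02],"gripper":-1},{"slide":[0,0,0],"rotation":[0,0,-0.02],"gripper":-1}]' >/dev/null; python3 go.py|cut -c1-190; done
```

```text
t 19.3 pos [ 587.314 -201.334   59.954] yawY -113.32 tilt [ 0.145 -0.074] F [0.439 3.148 4.587] T [ 0.386 -0.029  1.052] open 38.7 q [-0.45   0.202  1.751 -0.     1.186  1.528]
t 19.55 pos [ 587.331 -201.308   59.975] yawY -112.25 tilt [ 0.153 -0.056] F [0.503 2.994 6.237] T [ 0.345 -0.045  0.721] open 38.6 q [-0.45   0.202  1.751  0.     1.186  1.509]
t 19.8 pos [ 587.31  -201.29    59.934] yawY -111.17 tilt [ 0.157 -0.034] F [0.636 2.617 4.85 ] T [ 0.391 -0.069  0.325] open 38.3 q [-0.45   0.202  1.751  0.001  1.186  1.49 ]
t 20.05 pos [ 587.326 -201.311   59.961] yawY -110.09 tilt [ 0.166 -0.019] F [1.018 3.091 5.365] T [ 0.378 -0.029  0.01 ] open 38.7 q [-0.45   0.202  1.751  0.001  1.186  1.471]
t 20.3 pos [ 587.328 -201.263   59.957] yawY -108.95 tilt [ 0.165 -0.016] F [-0.856  2.511  6.204] T [ 0.426 -0.056  0.008] open 38.7 q [-0.45   0.202  1.751  0.001  1.186  1.451]
```

```bash
python3 -m pendant '[{"slide":[0,0,-0.1],"rotation":[0,0,-0.17],"gripper":-1},{"slide":[0,0,-0.2],"rotation":[0,0,-0.34],"gripper":-1},{"slide":[0,0,-0.3],"rotation":[0,0,-0.51],"gripper":-1},{"slide":[0,0,-0.4],"rotation":[0,0,-0.68],"gripper":-1},{"slide":[0,0,-0.5],"rotation":[0,0,-0.85],"gripper":-1},{"slide":[0,0,-0.65],"rotation":[0,0,-1.02],"gripper":-1},{"slide":[0,0,-0.8],"rotation":[0,0,-1.19],"gripper":-1},{"slide":[0,0,-0.9],"rotation":[0,0,-1.36],"gripper":-1},{"slide":[0,0,-1],"rotation":[0,0,-1.5],"gripper":-1},{"slide":[0,0,-1],"rotation":[0,0,-1.54],"gripper":-1}]'; python3 -m pendant '[{"slide":[0,0,0],"rotation":[0,0,-0.01],"gripper":-1},{"slide":[0,0,0],"rotation":[0,0,-0.01],"gripper":-1},{"slide":[0,0,0],"rotation":[0,0,-0.01],"gripper":-1}]'; python3 - <<'E'
from go import *
for n in("scene","top"):
    im=np.mean([robot.read_camera(n).astype(float) for _ in range(3)],0); np.save(f"d_{n}.npy",im)
    cv2.imwrite(f"pics/d_{n}.png",im[:,:,::-1])
    x,y=((240,170) if n=="scene" else (330,180)); cv2.imwrite(f"pics/dz_{n}.png",crop(im,x,y,80,90,6,''))
st()
E
```

```text
t: 21.55
tool_pos: [587.2, -200.8, 61.0]
tcp_rot: [[0.352, 0.936, 0.002], [0.936, -0.352, 0.001], [0.001, 0.002, -1.0]]
force: [-0.4, 3.8, 7.0]
opening: 38.2
t: 21.92
tool_pos: [587.1, -200.8, 60.9]
tcp_rot: [[0.344, 0.939, 0.002], [0.939, -0.344, 0.001], [0.001, 0.002, -1.0]]
force: [0.1, 3.5, 5.3]
opening: 38.7
t 22.23 pos [ 587.128 -200.835   60.938] yawY -20.15 tilt [0.13  0.037] F [0.2   4.355 6.457] T [ 0.632  0.118 -0.002] open 38.7 q [-0.45   0.2    1.751  0.002  1.188 -0.099][ WARN:0@4.304] global loadsave.cpp:1063 imwrite_ Unsupported depth image for selected encoder is fallbacked to CV_8U.
```

View pics/dz_scene.png

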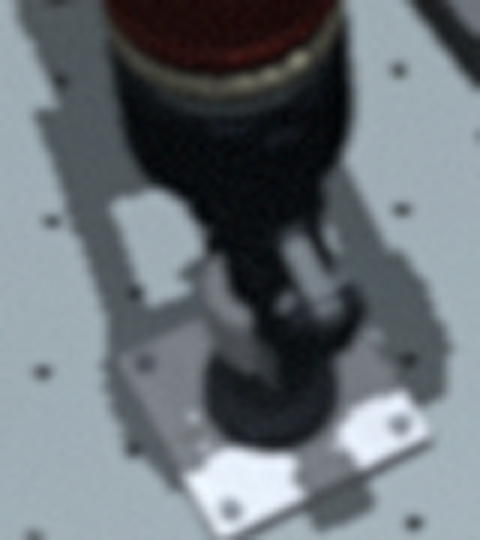

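View pics/d_scene.png

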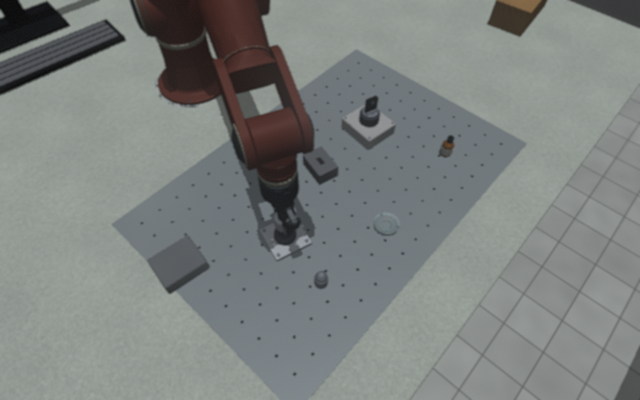

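View pics/d_top.png

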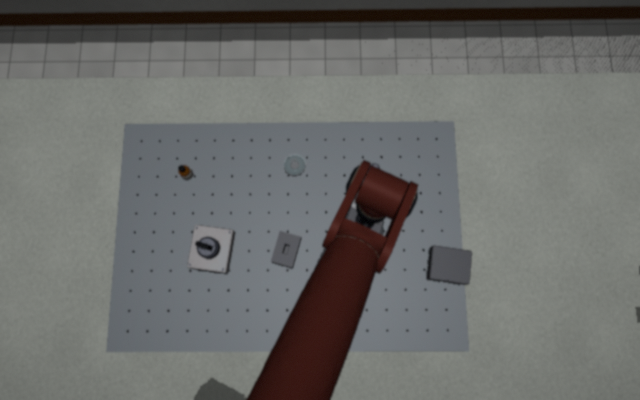

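```bash
python3 -m pendant '[{"slide":[0,0,0],"rotation":[0,0,0],"gripper":-1},{"slide":[0,0,0],"rotation":[0,0,0],"gripper":-1},{"slide":[0,0,0],"rotation":[0,0,0],"gripper":-1},{"slide":[0,0,0],"rotation":[0,0,0],"gripper":-1}]'; python3 go.py; python3 -c "
import numpy as np
a,b=np.load('avg_top.npy'),np.load('d_top.npy');c,d=np.load('avg_scene.npy'),np.load('d_scene.npy')
for n,A,B,(x,y) in (('bottle',a,b,(185,172)),('dish',a,b,(294,166)),('box',a,b,(452,265)),('obj',c,d,(321,279)),('dish',c,d,(387,224)),('sbox',c,d,(178,263))):
    print(n,abs(A-B)[y-14:y+14,x-14:x+14].mean(2).max().round(1))
from station import robot
print(robot.finish_job())"
```

```text
t: 22.72
tool_pos: [587.1, -200.8, 60.9]
tcp_rot: [[0.344, 0.939, 0.002], [0.939, -0.344, 0.001], [0.001, 0.002, -1.0]]
force: [0.0, 4.1, 7.0]
opening: 38.8
t 22.73 pos [ 587.124 -200.808   60.921] yawY -20.15 tilt [0.129 0.038] F [0.015 4.09  6.975] T [0.589 0.078 0.   ] open 38.8 q [-0.45   0.2    1.751  0.002  1.188 -0.099]
bottle 13.2
dish 13.8
box 11.5
obj 12.6
dish 12.6
sbox 11.1
the job is handed in; nothing more can be done
None
```

I carried out the task in the order asked and handed it in at 22.7 s; `finish_job` reports no verdict, so what follows rests on my own checks.

**Key:** I took it out of its rest and pushed it home. Contact came with the gripper at 81.9 mm against 81.8 expected, and held at 14 N of push. I then turned it clockwise until the torque at the stop rose to 1.2 N m and released it. A later picture shows the handle at about -107°; the stop (-97.7°) plus the 9° of play would put it at -106.9°.

**Collar:** One grip took it about 210° (3.67 rad) clockwise to bottom, with the torque rising to 1.4 N m. The camera estimate of its starting angle was 3.72 rad. I found the bottom point from the torque's zero crossing, then backed off 89.95°, and the gripper rose 1.0 mm as the thread predicts. It is still gripped at 60 N, with no turning torque and no drift over the last half second.

**What I could not fully check:**
- **Index mark:** the fingers hide it, so the quarter turn rests on torque and joint angles, not on a picture. I put the error at about half a degree.
- **Pad slip:** the pads may have slipped slightly at the bottom stop. The back-off was measured afterwards, so that should not affect it.
- **Bystanders:** all four look unmoved in the pictures. The before-and-after image differences near them peaked at 11 to 14 grey levels; I did not separate noise from any very small shift.
- **Camera agreement:** the two cameras differed by about 2 mm along y, so I used values in between.

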